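# Tip the wafer to the set mark on the tilt stage and let it back

### The arm

A 6-joint arm with a two-finger parallel gripper is mounted at the origin on the work surface. World frame = base frame: x ahead of the robot, y to its left, z up, the work surface at z = 0. Lengths are in m, angles in rad, forces in N, time in s.
With the tool pointing down it reaches from about 0.275 to 1 m from the base axis. Payload 8.4 kg.
Tool frame: the origin (TCP) lies at the very end of the fingers, on their centre line; the grasp point (between the pads) lies 19 mm behind it; z points along the fingers, x is the direction in which the jaws open and shut, and the axes are right-handed (so a half turn about z gives the same grasp; the last joint's range is limited). The gripper opens to 85 mm and grips with 20 to 120 N. Pads are 22 mm wide; open, the fingers measure 114 mm over their backs; the gripper's body (76 mm by 85 mm) begins 54 mm behind the grasp point. The pads swing forward as they close: fully open they stand 13 mm farther back than shut.
Start: joints at [-0.002, 0.353, 1.633, -0, 1.155, -0.002], TCP at [0.625, -0, 0.21] pointing down, gripper open.
Joint ranges: [-2.63, 2.63], [-0.92, 2.1], [0.06, 2.66], [-1.3, 4.44], [0, 2.69], [-3.02, 3.02]. Speed limits (rad/s): [2.22, 2.22, 2.79, 3.14, 3.14, 3.14].

### API

Orientations are given as a unit quaternion [x, y, z, w].
In Python, from workcell import arm gives the robot as it stands.
- The arm moves only by the tool play_rows, never from a script. Its argument "steps" is a list of rows, each a list of 7 numbers: the shift along the tool's x, y, z normalised to -1 to 1, where 1 is 0.04 m, then the turn, a rotation vector about the tool's x, y, z normalised to -1 to 1, where 1 is 0.5 rad, then the closure, from 0 (fully open) to 1 (shut). In form: [[x, y, z, ax, ay, az, claw], ...]. A call has exactly 10 rows; each row shifts and turns the commanded pose from where the row before left it, along the tool's axes as they then stand; what a row does not reach is not made up. A row lasts 1/12 s, in which the tool goes at most 41.7 mm and 7.16 degrees, less where a joint would pass 70% of its speed; a pose out of reach is approached as far as the arm can. A call with a number of a shift or a turn outside -1 to 1 is refused whole. A call with a gripper value outside its range is refused whole. The fingers move at their own pace and stop on an object; the grip force is fixed at half the most. Time passes only in rows, so rows that do not move let the fingers close, or fill a call up. It gives the time, the measured TCP pose, the force and the opening at its end, in the units of the state.
- arm.get_obs(): the state, without advancing time (a new reading comes with each control period).
- arm.get_image(name): name is "scene" or "side" or "wrist"; returns a dict with "img" (420x560x3 uint8, red, green, blue), "fx", "fy", "cx", "cy" (pixels), "dist_coeffs" ([k1, k2, p1, p2, k3] as OpenCV has them; the pictures are not rectified), "R" (3x3) and "t" (3): a world point X has camera coordinates R X + t. Camera axes: x right, y down, z forward; pixel columns grow to the right and rows downward; lengths in m; the calibration is good to about 2 mm. A picture is of the moment at which its call begins. There is no depth.
- arm.finish_job(): hands the job in, once; it reports no verdict.
The state is a dict: "time_s": time; "joint_pos": joint angles; "qd": joint speeds; "joint_torque": joint torques, N m; "tool_pos": TCP position; "ee_rot": TCP orientation; "contact_force": force on the tool from outside, world axes, zero at the start; "wrist_torque": the same for the moment, N m; "finger_gap": finger opening in m.
Only numpy, scipy, OpenCV 4.12 (cv2) and the standard library are available. Lean on these libraries where they do the work, as an engineer would, in place of code of your own. Each camera call takes 0.05 s, during which the arm holds its last target. There are 200 camera calls.

### The job

Tip the wafer on the spring-backed tilt stage for a look under the slanting lamp: with your fingertips press down the plate's free corner, on its thumb pad, until the pointer stands at the index clip's mark on the scale, not beyond it, and keep it there for a good two seconds. Then ease the corner gently back up until the plate is home, and take your hand away. Pinch and lift nothing, keep off the wafer and the pointer, and leave the index clip and everything else on the bench as they are.

Things in the scene. Friction and masses are not known exactly. Their poses are not given: they have to be found in the camera images.
- tilt_stage: wafer tilt stage, fixed, placed and turned at random. Origin on the bench under its centre, z up; x axis points from the centre out over the tilt plate's FREE corner to pointer and scale; y along the hinge. Black base 12 mm high, 170 mm square turned 45 deg (corners on the axes at 120 mm), with a 44 mm wide foot out to x = 206 mm under the scale.
- plate_centre (a point): centre of the top of the bare aluminium tilt plate, 150 x 150 x 8 mm, turned 45 deg so its corners lie 106 mm out along the stage's +x, -x, +y, -y; top 87 mm above the bench at rest. Hinge shaft along y, 70 mm above the bench at x = 0, on pillars under the y corners; the -x corner sits on a stop screw; only the +x (free) corner goes down, on a coil spring.
- tilt_plate (a joint): tilt of the plate, rad: 0 = home (level, on its stop), grows as the free corner goes down; hard end 0.30. At the thumb pad the spring takes about 2.7 N to start and 0.3 N more per 0.01 rad (about 9 N at 0.21); 0.01 rad lowers the pad by 0.9 mm and the pointer tip by 1.7 mm. Let go suddenly it snaps back hard.
- thumb_pad: where to press: round black rubber thumb pad (24 mm dia, 4 mm high) on the plate's free corner; origin: centre of its top, 88 mm from the hinge line, 91 mm above the bench at rest; moves with the plate. The wafer's edge is 38 mm away towards the stage's centre, the plate's corner 18 mm outward. Pointer, scale and clip stay below the plate's top (87 mm at rest).
- pointer_tip (a point): free end of the pointer, a thin dark steel rod fixed to the plate's free corner; 168 mm from the hinge line, 70 mm above the bench when home; sweeps down along the scale as the corner is pressed.
- pointer: the pointer, delicate: steel rod 3 to 5 mm thick, from the plate's free corner (106 mm) out to 168 mm from the hinge line; origin on the hinge line at the plate's middle, x axis along the rod to its tip.
- index_mark (a point): the mark: where the pointer tip stands when in line with the blade of the index clip, a dark steel rider (22 x 16 x 10 mm, brass screw) on the outer rim of the upright white scale (2 degree lines, 174 mm from the hinge line, 10 mm to the stage's -y side of the pointer, faces +y). Its thin blade points inward to the tip. Its place on the scale varies.
- index_clip (a joint): angle below level at which the index clip sits, rad, about the same hinge line: the pointer is at the mark when joint tilt_plate equals this value. Between 0.10 and 0.21; must stay as it is.
- wafer: patterned dark silicon wafer, 100 mm dia, 2 mm thick, held by vacuum on the round black chuck at the plate's centre, its top 93 mm above the bench at rest; origin: centre of its underside. Not to be touched.
- objective: microscope objective lens standing on the bench, bare metal, 32 mm dia, 48 mm tall; bystander, loose; origin at the centre of its underside, z up.
- eyepiece: black microscope eyepiece standing on the bench, 35 mm dia, 52 mm tall; bystander, loose; origin at the centre of its underside, z up.
- tweezers: steel wafer tweezers lying flat, 140 mm long, 8 mm high; bystander, loose; origin at the centre of its underside, z up.
- hex_key: small L-shaped hex key lying flat, 95 x 27 mm, 5 mm thick; bystander, loose; origin at the centre of its underside, z up.
- wafer_box: closed round single-wafer box, pale plastic, 122 mm dia, 17 mm high; bystander, loose; origin at the centre of its underside, z up.
- wipes: packet of lint-free wipes, 115 x 115 x 28 mm; bystander, loose; origin at the centre of its underside, z up.
- bottle: white capped bottle standing upright, 60 mm dia, 160 mm tall; bystander, loose; origin at the centre of its underside, z up.

How it is judged:
On the way, in this order (a step that is already met when the one before it is completed fails the run):
1. the fingertips press on the thumb pad so that the pointer tip stands within 5 mm of the index mark for 1.5 s (distance between pointer_tip and index_mark below 0.005 m and contact force between the fingers and thumb_pad above 0.5 N), for 1.5 s.
2. the plate is back home on its stop (value of joint tilt_plate below 0.012 rad), for 0.2 s.
At the end, for the whole second after the job is handed in: After the pointer tip was held, by the fingertips on the thumb pad, within 5 mm of the mark for 1.5 s, the plate is home again (tilt under 0.012 rad), the index clip within 4 mm and every bystander within 15 mm of where it started, the standing ones upright (value of joint tilt_plate below 0.012 rad and distance of index_mark from where it was at the start of the episode below 0.004 m and distance of each of objective, eyepiece, tweezers, hex_key, wafer_box, wipes, bottle from where it was at the start of the episode below 0.015 m and angle between each of objective, eyepiece, bottle's own z axis and vertical below 0.2 rad); the robot touches nothing.
It fails at once if the pointer is pressed more than 10 mm beyond the mark (z of pointer_tip in the frame of index_mark below -0.01 m).
It fails at once if the corner is let go so that the plate snaps back (faster than 2.5 rad/s) (velocity of joint tilt_plate below -2.5 rad/s).
It fails at once if the wafer is touched or the pointer pressed on (contact force between any of the fingers, the arm and wafer above 0.3 N or contact force between any of the fingers, the arm and pointer above 0.5 N).
It fails at once if the index clip is shifted by more than 4 mm (distance of index_mark from where it was at the start of the episode above 0.004 m).
It fails at once if a bystander is lifted, knocked over or shifted by more than 15 mm (distance of any of objective, eyepiece, tweezers, hex_key, wafer_box, wipes, bottle from where it was at the start of the episode above 0.015 m or angle between any of objective, eyepiece, bottle's own z axis and vertical above 0.2 rad).
It also fails if it takes over 38 s, if anything falls off the work surface, if the arm or the gripper's body presses on something with over 40 N, if the wrist force passes 120 N, or if a joint passes its speed limit or range.

## Working session

There is one attempt and no reset: what is moved stays moved. The work goes in short steps, Python scripts to look and compute and a tool call to move; the robot and the scene stay as the last step left them, time stands still between calls to the robot, and variables do not carry over. Pictures are saved under pics/ and viewed, about 8 in all and at most 12, crops included, and the job is handed in when it is done.

Besides the shell and the picture viewer there is one more tool, called after "Call:" by a JSON object that holds its "method" and its "body". play_rows: Moves the arm, as the interface text tells. Its arguments: {"type":"object","properties":{"steps":{"type":"array","items":{"type":"array","items":{"type":"number"}}}},"required":["steps"]}

```bash
mkdir -p pics; python3 - <<'E'
from workcell import arm
import cv2,pickle
d={}
for n in("scene","side","wrist"):
    d[n]=arm.get_image(n);cv2.imwrite(f"pics/{n}0.png",d[n]["img"][:,:,::-1])
    print(n,d[n]["R"],d[n]["t"],d[n]["fx"],d[n]["dist_coeffs"])
pickle.dump(d,open("d0.pkl","wb"));print(arm.get_obs())
E
```

```text
scene [[ 0.04748645  0.99886778 -0.0028629 ]
 [ 0.84483799 -0.04169261 -0.53339525]
 [-0.53291069  0.02291036 -0.84586128]] [-0.03971064 -0.43967353  1.85362395] 514.7459325059078 [-0.06542992  0.          0.          0.          0.        ]
side [[-0.92949741 -0.368568    0.01386308]
 [-0.29399233  0.7176796  -0.63127214]
 [ 0.22271746 -0.59084146 -0.77543749]] [0.54281845 0.20370551 0.98599227] 490.58193508674583 [-0.1534144  0.         0.         0.         0.       ]
wrist [[ 9.99999561e-01  1.77178369e-04 -9.19593686e-04]
 [ 4.33053171e-04 -9.58135916e-01  2.86313429e-01]
 [-8.30367191e-04 -2.86313702e-01 -9.58135572e-01]] [-0.62278219 -0.03762415  0.37862631] 363.6809951749543 [-0.03017423  0.          0.          0.          0.        ]
{'time_s': 0.15, 'joint_pos': array([-2.35597334e-03,  3.53511112e-01,  1.63394987e+00,  7.73024391e-06,
        1.15519036e+00, -2.37532817e-03]), 'qd': array([-0.00026522, -0.00191597, -0.00358476,  0.00045368,  0.00027746,
        0.00084929]), 'joint_torque': array([-7.39769093e-04, -6.05638933e+01, -3.42338884e+01, -2.29960733e-05,
        6.16452831e-03, -4.00942213e-05]), 'tool_pos': array([6.24623448e-01, 3.09774063e-05, 2.09726120e-01]), 'ee_rot': array([ 9.99999860e-01,  8.11501689e-06, -5.29334068e-04, -4.78749642e-06]), 'contact_force': array([0.25697214, 0.16319217, 1.02220338]), 'wrist_torque': array([-0.0011219 , -0.01541658,  0.01002641]), 'finger_gap': 0.0856089857625152}
```

View pics/scene0.png

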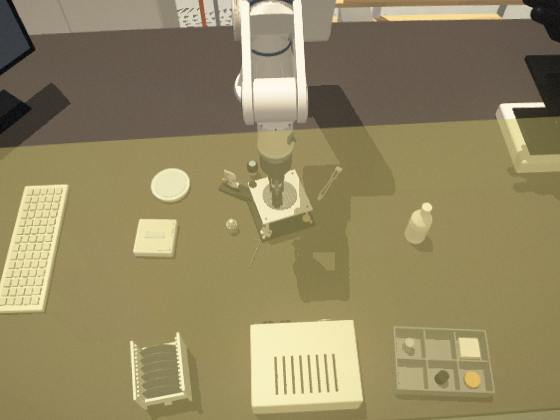

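View pics/side0.png

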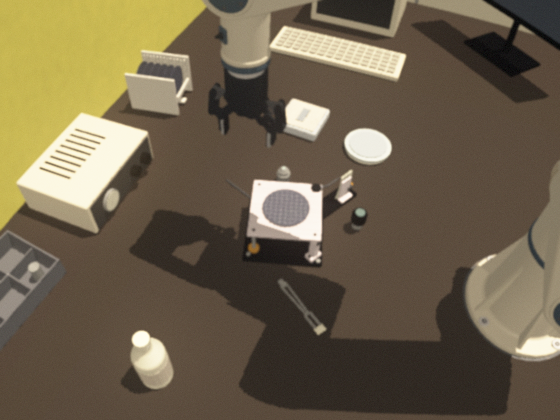

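The side view shows the stage at (286,210), the thumb pad near (316,188) and the scale with its clip near (346,187). In the scene view the scale is at (231,178). I'll enlarge both.

```bash
cat > h.py <<'E'
import numpy as np,cv2
def ray(c,uv):
    K=np.array([[c["fx"],0,c["cx"]],[0,c["fy"],c["cy"]],[0,0,1]])
    p=cv2.undistortPoints(np.array([[uv]],float),K,np.array(c["dist_coeffs"],float))[0,0]
    R=np.array(c["R"]);return -R.T@np.array(c["t"]),R.T@np.r_[p,1]
def onz(c,uv,z):
    o,d=ray(c,uv);return o+d*(z-o[2])/d[2]
def proj(c,X):
    K=np.array([[c["fx"],0,c["cx"]],[0,c["fy"],c["cy"]],[0,0,1]])
    return cv2.projectPoints(np.array(X,float).reshape(-1,1,3),cv2.Rodrigues(np.array(c["R"]))[0],np.array(c["t"],float),K,np.array(c["dist_coeffs"],float))[0][:,0]
E
python3 - <<'E'
from h import *
import pickle
d=pickle.load(open("d0.pkl","rb"));c=d["side"]
for n,p,z in[("wafer",(286,208),.093),("pad",(316,188),.091),("scale",(346,187),.05)]:print(n,onz(c,p,z))
im=c["img"][165:275,230:380,::-1]
cv2.imwrite("pics/sc.png",cv2.resize(im,None,fx=5.3,fy=5.3,interpolation=cv2.INTER_CUBIC))
E
```

```text
wafer [0.53190716 0.01572853 0.093     ]
pad [ 0.49125195 -0.06314151  0.091     ]
scale [ 0.43572607 -0.12862821  0.05      ]
```

View pics/sc.png

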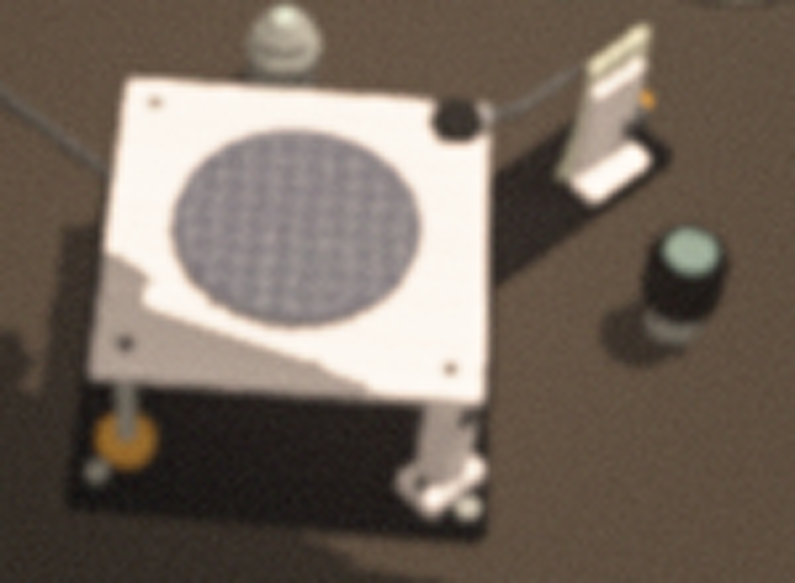

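View pics/wrist0.png

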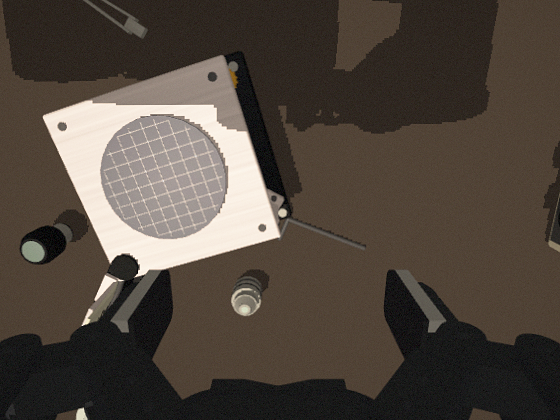

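The pad top is at about (316.4,187.5) in the side view and (123,266) in the wrist view. The wafer centre is at (286,208) and (164,176).

```bash
python3 - <<'E'
from h import *
import pickle
d=pickle.load(open("d0.pkl","rb"))
for n,w,p in[("side",(286,208),(316.4,187.5)),("wrist",(164,176),(124,265))]:
    c=d[n];W=onz(c,w,.093);P=onz(c,p,.091);v=P-W
    print(n,"cam",ray(c,w)[0],W,P,"dist",np.hypot(*v[:2]),"yaw",np.degrees(np.arctan2(v[1],v[0])))
# plate corners wrist @0.087
c=d["wrist"];C=[onz(c,p,.087) for p in[(44,117),(224,56),(280,237)]]
print(C,np.linalg.norm(C[0]-C[1]),np.linalg.norm(C[1]-C[2]),"centre",(C[0]+C[2])/2)
v=(C[0]+C[2])/2-C[1];print("yaw",np.degrees(np.arctan2(v[1],v[0])))
E
```

```text
side cam [0.34483851 0.63643533 0.88564385] [0.53190716 0.01572853 0.093     ] [ 0.49088899 -0.06485852  0.091     ] dist 0.09042545900801698 yaw -116.97573490360803
wrist cam [0.62311261 0.0724672  0.37297493] [0.53340486 0.01496746 0.093     ] [ 0.49132203 -0.06275131  0.091     ] dist 0.08838083666346705 yaw -118.4344672000062
[array([0.44166057, 0.06047714, 0.087     ]), array([0.58332144, 0.10334136, 0.087     ]), array([ 0.62465641, -0.03847646,  0.087     ])] 0.14800386284830863 0.14771889606147956 centre [0.53315849 0.01100034 0.087     ]
yaw -118.51239534036998
```

Call:
{"method": "play_rows", "body": {"steps": [[-0.21,0.475,0.15,0,0,0,1],[-0.21,0.475,0.15,0,0,0,1],[-0.21,0.475,0.15,0,0,0,1],[-0.21,0.475,0.15,0,0,0,1],[-0.21,0.475,0.15,0,0,0,1],[-0.21,0.475,0.15,0,0,0,1],[-0.21,0.475,0.15,0,0,0,1],[-0.21,0.475,0.15,0,0,0,1],[-0.21,0.475,0.15,0,0,0,1],[-0.21,0.475,0.15,0,0,0,1]]}}

```text
time_s: 0.98
tool_pos: [0.5404, -0.1908, 0.1498]
ee_rot: [1.0, 0.0, -0.0, -0.0]
contact_force: [0.6, 0.4, 0.4]
finger_gap: -0.0
```

Call:
{"method": "play_rows", "body": {"steps": [[0,0,0,0,0,0.24,1],[0,0,0,0,0,0.24,1],[0,0,0,0,0,0.24,1],[0,0,0,0,0,0.24,1],[0,0,0,0,0,0.24,1],[0,0,0,0,0,0.24,1],[0,0,0,0,0,0.24,1],[0,0,0,0,0,0.24,1],[0,0,0,0,0,0.24,1],[0,0,0,0,0,0.24,1]]}}

```text
time_s: 1.82
tool_pos: [0.5408, -0.1899, 0.15]
ee_rot: [0.824, -0.567, -0.0, 0.0]
contact_force: [0.1, 1.0, 0.7]
finger_gap: -0.0001
```

Call:
{"method": "play_rows", "body": {"steps": [[0,0,0,0,0,0.24,1],[0,0,0,0,0,0.24,1],[0,0,0,0,0,0.24,1],[0,0,0,0,0,0.24,1],[0,0,0,0,0,0.24,1],[0,0,0,0,0,0.24,1],[0,0,0,0,0,0.24,1],[0,0,0,-0.24,0,0,1],[0,0,0,-0.24,0,0,1],[0,0,0,-0.24,0,0,1]]}}

```text
time_s: 2.65
tool_pos: [0.5412, -0.1899, 0.1517]
ee_rot: [-0.515, 0.838, 0.154, -0.094]
contact_force: [-0.1, -0.2, -0.1]
finger_gap: 0.0002
```

Call:
{"method": "play_rows", "body": {"steps": [[0,0,0,-0.24,0,0,1],[0,0,0,-0.24,0,0,1],[0,0,0,-0.24,0,0,1],[0,0,0,0,0,0,1],[0,0,0,0,0,0,1],[0,0,0,0,0,0,1],[0,0,0,0,0,0,1],[0,0,0,0,0,0,1],[0,0,0,0,0,0,1],[0,0,0,0,0,0,1]]}}

```text
time_s: 3.48
tool_pos: [0.5411, -0.19, 0.1518]
ee_rot: [-0.49, 0.798, 0.299, -0.184]
contact_force: [0.3, -0.2, -0.4]
finger_gap: -0.0002
```

```bash
python3 - <<'E'
from workcell import arm
import cv2,pickle
c=arm.get_image("wrist");pickle.dump(c,open("w1.pkl","wb"));cv2.imwrite("pics/w1.png",c["img"][:,:,::-1])
o=arm.get_obs();print(o["time_s"],o["tool_pos"],o["ee_rot"],o["joint_pos"],o["contact_force"])
E
```

```text
3.5333 [ 0.54111781 -0.1899617   0.15146288] [-0.49009153  0.79777174  0.29932723 -0.18377638] [-0.37818675  0.77272641  1.26643813  0.06174565  1.81771099  1.65434695] [ 0.18460467 -0.44304312  0.11181529]
```

View pics/w1.png

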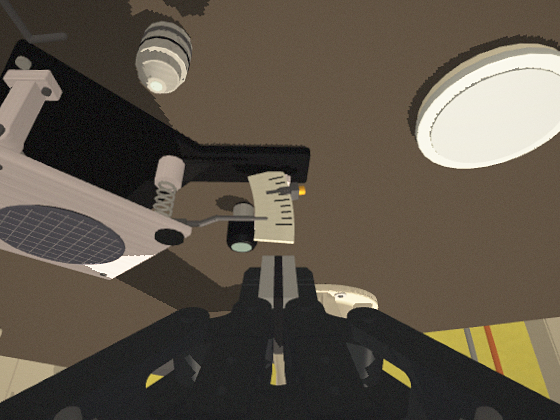

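The image is upside down (world up is image down). The pointer tip is at about (267,218) and the clip, with its brass screw, at about (300,190). I'll zoom in.

```bash
python3 - <<'E'
import cv2
im=cv2.imread("pics/w1.png")[155:255,180:320]
cv2.imwrite("pics/w1c.png",cv2.resize(im,None,fx=5.6,fy=5.6,interpolation=cv2.INTER_CUBIC))
E
```

```text
(no output)
```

View pics/w1c.png

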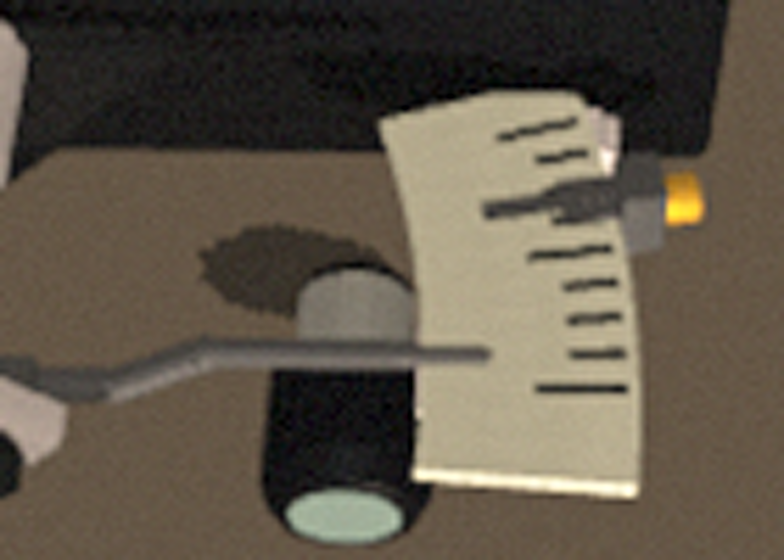

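Call:
{"method": "play_rows", "body": {"steps": [[0,0,0,0.24,0,0,1],[0,0,0,0.24,0,0,1],[0,0,0,0.24,0,0,1],[0,0,0,0.24,0,0,1],[0,0,0,0.24,0,0,1],[0,0,0,0.24,0,0,1],[-0.57,0.635,0,0,0,0,1],[-0.57,0.635,0,0,0,0,1],[-0.57,0.635,0.1,0,0,0,1],[-0.57,0.635,0.1,0,0,0,1]]}}

```text
time_s: 4.37
tool_pos: [0.4909, -0.0616, 0.1431]
ee_rot: [-0.523, 0.852, -0.001, 0.001]
contact_force: [0.5, 1.0, 0.3]
finger_gap: -0.0001
```

Call:
{"method": "play_rows", "body": {"steps": [[0,0,0,0,0,0,1],[0,0,0,0,0,0,1],[0,0,0,0,0,0,1],[0,0,0,0,0,0,1],[0,0,0,0,0,0,1],[0,0,0,0,0,0,1],[0,0,0,0,0,0,1],[0,0,0,0,0,0,1],[0,0,0,0,0,0,1],[0,0,0,0,0,0,1]]}}

```text
time_s: 5.2
tool_pos: [0.4916, -0.0628, 0.1422]
ee_rot: [-0.523, 0.852, 0.0, -0.0]
contact_force: [0.4, -0.2, 0.3]
finger_gap: 0.0004
```

```bash
python3 - <<'E'
from workcell import arm
from h import *
import pickle
c=arm.get_image("wrist");pickle.dump(c,open("w2.pkl","wb"))
o=arm.get_obs();print(o["time_s"],o["tool_pos"],o["ee_rot"],o["contact_force"])
im=c["img"][:,:,::-1]
cw=pickle.load(open("w1.pkl","rb"))
a=np.radians(-118);ux=np.array([np.cos(a),np.sin(a),0]);print(proj(c,[np.array([.533,.0135,.07])+.168*ux,np.array([.533,.0135,.04])+.168*ux]))
top=np.hstack([im])
cv2.imwrite("pics/w2.png",im)
p=proj(c,np.array([.533,.0135,.055])+.168*ux)[0].astype(int)
x0=np.clip(p[0]-80,0,400);y0=np.clip(p[1]-55,0,300);print(x0,y0)
cv2.imwrite("pics/w2c.png",cv2.resize(im[y0:y0+120,x0:x0+160],None,fx=5,fy=5,interpolation=cv2.INTER_CUBIC))
E
```

```text
5.25 [ 0.49162349 -0.06277839  0.14224102] [-5.23303412e-01  8.52146430e-01  3.17762544e-05 -1.39073419e-05] [-0.01559956  0.47613019  0.38659879]
[[395.66397681 211.01212413]
 [383.41683791 199.39557205]]
309 149
```

View pics/w2c.png

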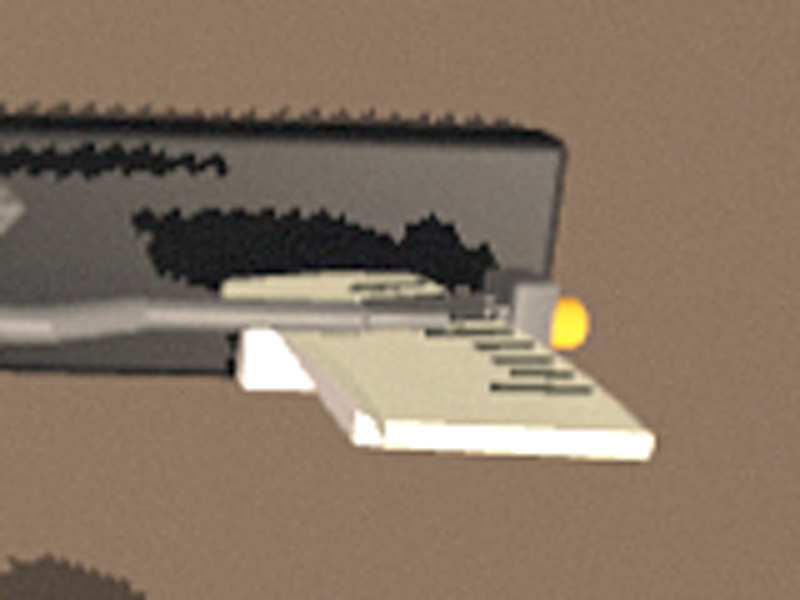

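View pics/w2.png

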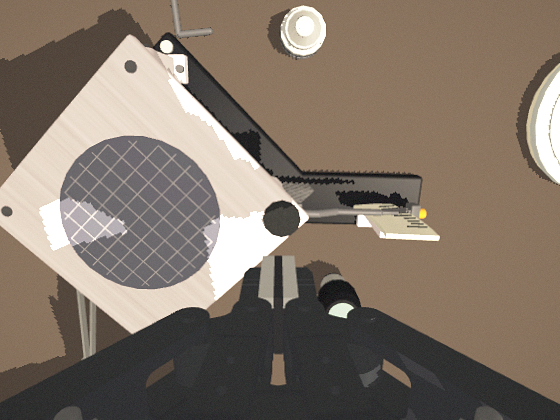

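In this view the pad top is at (282,218) and the pointer tip near (403,213). The blade is just above the pointer at about row 209.5. Next I'll solve the blade's depth from the two views.

```bash
python3 - <<'E'
from h import *
import pickle
c1=pickle.load(open("w1.pkl","rb"));c2=pickle.load(open("w2.pkl","rb"))
print("pad",onz(c2,(282,218),.091),"wafer",onz(c2,(140,212.5),.093))
a=np.radians(-118);ux=np.array([np.cos(a),np.sin(a),0]);uy=np.array([-ux[1],ux[0],0]);O=np.array([.533,.0135,0])
def iny(c,uv,y):
    o,d=ray(c,uv);s=(y-(o-O)@uy)/(d@uy);return o+s*d
def st(X):return np.round([(X-O)@ux*1e3,(X-O)@uy*1e3,X[2]*1e3],1)
for n,uv in[("tip",(267.5,218.2)),("blade",(267,192.5)),("rimroot",(291,189.5)),("tick0",(292,224.3)),("tick8",(289,199.5)),("tick2",(291.5,218.3))]:
    for y in(0,-3,-6,-8,-10):
        X=iny(c1,uv,y);s=st(X);print(n,s,"ang",round(np.degrees(np.arctan2(70-s[2],s[0])),1),"r",round(np.hypot(70-s[2],s[0]),1),"w2",np.round(proj(c2,X)[0],1))
E
```

```text
pad [ 0.49090104 -0.0665735   0.091     ] wafer [0.53413212 0.00941895 0.093     ]
tip [170.2  -0.   70.4] ang -0.1 r 170.2 w2 [399.  211.3]
tip [  130.  -3000.  -1709.9] ang 85.8 r 1784.6 w2 [275.8 507.9]
tip [   89.8 -6000.  -3490.3] ang 88.6 r 3561.4 w2 [270.3 520.8]
tip [   63.  -8000.  -4677.2] ang 89.2 r 4747.6 w2 [268.8 524.2]
tip [    36.2 -10000.   -5864.1] ang 89.7 r 5934.2 w2 [267.9 526.3]
blade [169.3  -0.   44.1] ang 8.7 r 171.3 w2 [386.7 200.9]
blade [  119.5 -3000.  -2035.7] ang 86.8 r 2109.1 w2 [274.8 468.7]
blade [   69.7 -6000.  -4115.5] ang 89.0 r 4186.1 w2 [269.8 480.4]
blade [   36.5 -8000.  -5502. ] ang 89.6 r 5572.1 w2 [268.5 483.5]
blade [ 3.3000e+00 -1.0000e+04 -6.8885e+03] ang 90.0 r 6958.5 w2 [267.6 485.4]
rimroot [190.6  -0.   40.6] ang 8.8 r 192.9 w2 [413.2 200.2]
rimroot [  382.4 -3000.  -2079.4] ang 79.9 r 2183.2 w2 [304.5 464.3]
rimroot [  574.1 -6000.  -4199.3] ang 82.3 r 4307.7 w2 [299.7 475.9]
rimroot [  702.  -8000.  -5612.6] ang 83.0 r 5725.8 w2 [298.4 479. ]
rimroot [   829.8 -10000.   -7025.9] ang 83.3 r 7144.3 w2 [297.6 480.9]
tick0 [190.7  -0.
[... 272 characters left out ...]
643. ] ang 81.7 r 5773.8 w2 [300.7 536.6]
tick8 [188.6   0.   51.2] ang 5.7 r 189.5 w2 [415.7 204. ]
tick8 [  358.2 -3000.  -1947.2] ang 79.9 r 2048.8 w2 [302.8 478.9]
tick8 [  527.8 -6000.  -3945.6] ang 82.5 r 4050.1 w2 [297.7 491. ]
tick8 [  640.9 -8000.  -5277.8] ang 83.2 r 5386.1 w2 [296.3 494.2]
tick8 [   753.9 -10000.   -6610.1] ang 83.6 r 6722.5 w2 [295.5 496.1]
tick2 [190.4  -0.   70.3] ang -0.1 r 190.4 w2 [428.4 211.7]
tick2 [  380.5 -3000.  -1711.7] ang 77.9 r 1821.9 w2 [307.5 508. ]
tick2 [  570.6 -6000.  -3493.7] ang 80.9 r 3609.1 w2 [302. 521.]
tick2 [  697.3 -8000.  -4681.6] ang 81.7 r 4802.5 w2 [300.6 524.4]
tick2 [   824.  -10000.   -5869.6] ang 82.1 r 5996.5 w2 [299.7 526.5]
```

Call:
{"method": "play_rows", "body": {"steps": [[0.005,-0.002,0.12,0,0,0,1],[0.005,-0.002,0.12,0,0,0,1],[0.005,-0.002,0.12,0,0,0,1],[0.005,-0.002,0.12,0,0,0,1],[0.005,-0.002,0.12,0,0,0,1],[0.005,-0.002,0.12,0,0,0,1],[0.005,-0.002,0.12,0,0,0,1],[0.005,-0.002,0.12,0,0,0,1],[0.005,-0.002,0.12,0,0,0,1],[0.005,-0.002,0.12,0,0,0,1]]}}

```text
time_s: 6.08
tool_pos: [0.4914, -0.0649, 0.0938]
ee_rot: [-0.523, 0.852, 0.0, -0.0]
contact_force: [-1.0, 0.0, -0.1]
finger_gap: 0.0003
```

Call:
{"method": "play_rows", "body": {"steps": [[0,0,0.03,0,0,0,1],[0,0,0.03,0,0,0,1],[0,0,0.02,0,0,0,1],[0,0,0.02,0,0,0,1],[0,0,0.02,0,0,0,1],[0,0,0,0,0,0,1],[0,0,0,0,0,0,1],[0,0,0,0,0,0,1],[0,0,0,0,0,0,1],[0,0,0,0,0,0,1]]}}

```text
time_s: 6.92
tool_pos: [0.4915, -0.0649, 0.0896]
ee_rot: [-0.523, 0.852, -0.0, 0.0]
contact_force: [0.5, -0.8, -0.0]
finger_gap: 0.0
```

No contact shows yet at z 0.0896, so I'll look before pressing on.

```bash
python3 - <<'E'
from workcell import arm
from h import *
import pickle
c=arm.get_image("wrist");s=arm.get_image("side");pickle.dump((c,s),open("w3.pkl","wb"))
print(arm.get_obs()["contact_force"])
a=cv2.resize(c["img"][160:310,200:440],None,fx=2.5,fy=2.5,interpolation=cv2.INTER_CUBIC)
b=cv2.resize(s["img"][150:240,260:380],None,fx=4,fy=4,interpolation=cv2.INTER_CUBIC)
o=np.zeros((375,600+200,3),np.uint8);o[:,:600]=a;b=b[:,80:280];o[:360,600:]=b
cv2.imwrite("pics/w3.png",o[:,:,::-1])
E
```

```text
[ 0.27253641  0.28361569 -1.13129573]
```

View pics/w3.png

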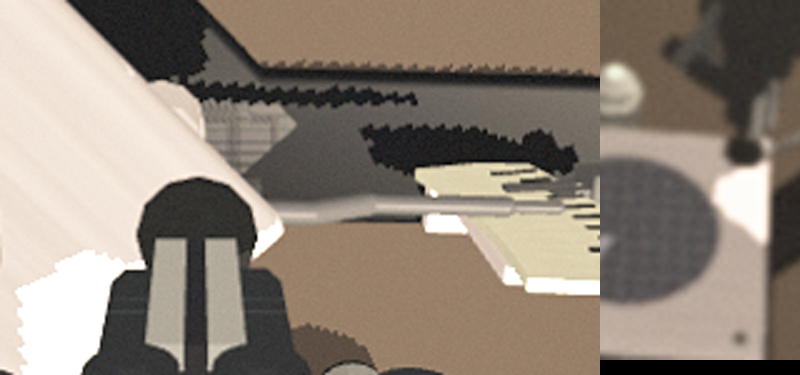

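The fingertips are at about (278,255), centred over the pad, so contact is close. I'll press on slowly, leaning with the plate.

Call:
{"method": "play_rows", "body": {"steps": [[0,0,0.02,0,0,0,1],[0,0,0.02,0,0,0,1],[0.004,0,0.02,0,-0.02,0,1],[0.004,0,0.02,0,-0.02,0,1],[0.004,0,0.02,0,-0.02,0,1],[0.004,0,0.02,0,-0.02,0,1],[0.004,0,0.02,0,-0.02,0,1],[0.004,0,0.02,0,-0.02,0,1],[0.004,0,0,0,0,0,1],[0,0,0,0,0,0,1]]}}

```text
time_s: 7.85
tool_pos: [0.4909, -0.066, 0.083]
ee_rot: [-0.523, 0.852, 0.016, 0.026]
contact_force: [0.7, -0.5, 0.5]
finger_gap: 0.0004
```

```bash
python3 - <<'E'
from workcell import arm
from h import *
import pickle
c=arm.get_image("wrist");s=arm.get_image("side");pickle.dump((c,s),open("w4.pkl","wb"))
o=arm.get_obs();print(o["tool_pos"],o["contact_force"])
a=cv2.resize(c["img"][150:250,340:460],None,fx=4,fy=4,interpolation=cv2.INTER_CUBIC)
b=cv2.resize(s["img"][160:225,300:380],None,fx=4,fy=4,interpolation=cv2.INTER_CUBIC)
q=np.zeros((400,800,3),np.uint8);q[:,:480]=a;q[:260,480:800]=b
cv2.imwrite("pics/w4.png",q[:,:,::-1])
E
```

```text
[ 0.49102935 -0.06581659  0.0830907 ] [ 0.73407931 -0.40855205 -0.24635707]
```

View pics/w4.png

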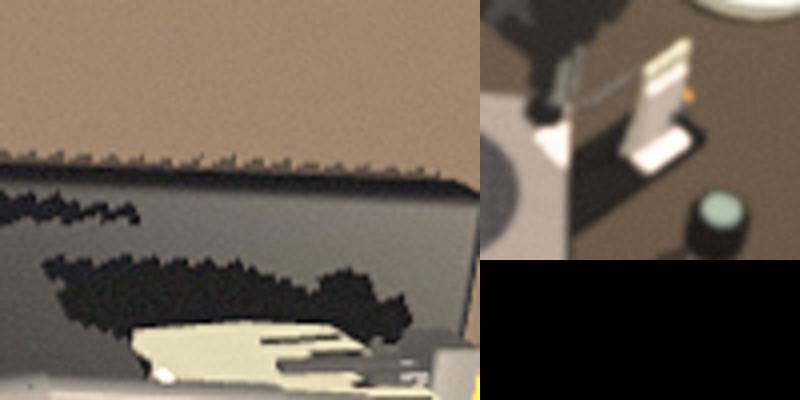

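```bash
python3 - <<'E'
from h import *
import pickle
c,s=pickle.load(open("w4.pkl","rb"));c3,s3=pickle.load(open("w3.pkl","rb"))
T=np.array([.491,-.0658,.0831]);T3=np.array([.4915,-.0649,.0896])
print("side TCP",proj(s,[T,T+[0,0,.01]]),"wrist TCP",proj(c,[T]),"w3",proj(c3,[T3]))
print("pad rest side",proj(s,[[.491,-.065,.091]]))
a=cv2.resize(c["img"][170:310,190:370],None,fx=2.2,fy=2.2,interpolation=cv2.INTER_CUBIC)
b=cv2.resize(s["img"][165:225,290:350],None,fx=6.6,fy=6.6,interpolation=cv2.INTER_CUBIC)
q=np.zeros((400,800,3),np.uint8);q[:a.shape[0],:a.shape[1]]=a;q[:b.shape[0],400:400+b.shape[1]]=b
cv2.imwrite("pics/w4b.png",q[:,:,::-1])
E
```

```text
side TCP [[316.1424676  189.58580424]
 [316.57462798 186.54283277]] wrist TCP [[275.11575669 252.78524609]] w3 [[275.71047087 252.84177593]]
pad rest side [[316.37126869 187.44029619]]
```

View pics/w4b.png

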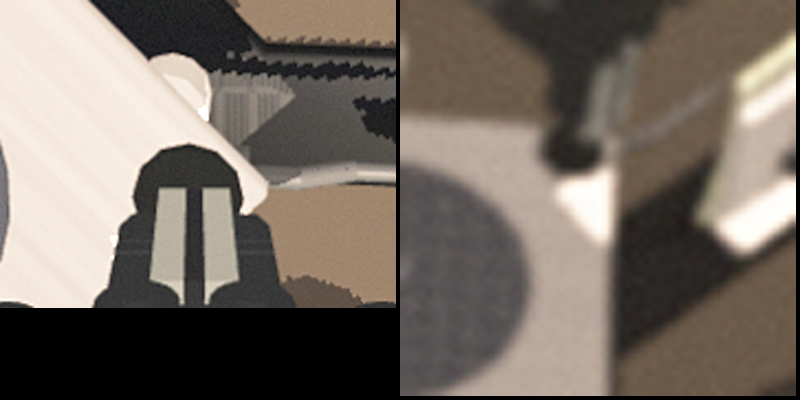

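```bash
python3 - <<'E'
from h import *
import pickle
c,s=pickle.load(open("w4.pkl","rb"));c3,s3=pickle.load(open("w3.pkl","rb"));d=pickle.load(open("d0.pkl","rb"))["side"]
g=lambda x:cv2.GaussianBlur(x["img"],(0,0),1).astype(float).mean(2)[168:195,322:350]
for n,x in(("0-3",d),("4-3",s)):
    D=abs(g(x)-g(s3));print(n,D.max(),D.mean(),np.argwhere(D>25)[:8]+[168,322])
T=np.array([.491,-.0658,0]);uy=np.array([.883,-.469,0])
for z in(.083,.096,.103):print(z,proj(s,[T+.011*uy+[0,0,z],T+[0,0,z]]).round(1).tolist(),proj(c,[T+.011*uy+[0,0,z],T+[0,0,z]]).round(1).tolist())
E
```

```text
0-3 33.333333333333336 12.33994708994709 [[168 322]
 [168 323]
 [168 324]
 [168 325]
 [169 322]
 [176 322]
 [177 322]
 [177 323]]
4-3 25.333333333333336 3.1150793650793647 [[171 323]
 [172 322]]
0.083 [[312.7, 186.7], [316.1, 189.6]] [[275.5, 231.5], [275.1, 252.7]]
0.096 [[313.2, 182.7], [316.7, 185.7]] [[273.6, 241.7], [273.2, 264.3]]
0.103 [[313.5, 180.6], [317.0, 183.5]] [[272.4, 247.8], [272.0, 271.2]]
```

The pointer hasn't moved and the force is still zero. Both views put the real fingertip ends well above the nominal TCP. I'll go down in bounded steps: 8 mm is at most 0.09 rad, well short of the mark.

Call:
{"method": "play_rows", "body": {"steps": [[0,0,0.02,0,0,0,1],[0,0,0.02,0,0,0,1],[0,0,0.02,0,0,0,1],[0,0,0.02,0,0,0,1],[0,0,0.02,0,0,0,1],[0,0,0.02,0,0,0,1],[0,0,0.02,0,0,0,1],[0,0,0.02,0,0,0,1],[0,0,0,0,0,0,1],[0,0,0,0,0,0,1]]}}

```text
time_s: 8.78
tool_pos: [0.4911, -0.0654, 0.0766]
ee_rot: [-0.523, 0.852, 0.016, 0.026]
contact_force: [-0.1, 0.1, 0.0]
finger_gap: -0.0001
```

```bash
cat > chk.py <<'E'
from workcell import arm
from h import *
import pickle
s=arm.get_image("side");c=arm.get_image("wrist");pickle.dump((c,s),open("w5.pkl","wb"))
_,s3=pickle.load(open("w3.pkl","rb"))
g=lambda x:cv2.GaussianBlur(x["img"],(0,0),1).astype(float).mean(2)[172:195,325:350]
D=abs(g(s)-g(s3));o=arm.get_obs();print(o["time_s"],o["tool_pos"],o["contact_force"],o["wrist_torque"],"diff",D.max(),D.mean(),np.argwhere(D>15)[:6]+[172,325])
E
python3 chk.py
```

```text
8.8833 [ 0.49115305 -0.06541408  0.07666668] [ 0.14273007 -0.00440799 -0.30085438] [ 0.00572326 -0.01378092  0.01373174] diff 36.333333333333336 2.6701449275362306 [[172 325]
 [172 326]
 [172 327]
 [172 328]
 [173 325]
 [173 326]]
```

```bash
python3 - <<'E'
from h import *
import pickle
uy=np.array([.883,-.469,0]);ux=np.array([-.469,-.883,0])
for f,uv,T in(("w3.pkl",(279,231.2),[.4915,-.0649]),("w4.pkl",(276,235.5),[.491,-.0658])):
    c=pickle.load(open(f,"rb"))[0];P=onz(c,uv,.091)-.012*uy;e=P[:2]-T;print(f,P,"off TCP ux,uy",e@ux[:2],e@uy[:2])
c=pickle.load(open("w5.pkl","rb"))[0];g=cv2.cvtColor(c["img"],cv2.COLOR_RGB2GRAY)
print("col276 rows",{r:int(g[r,273:280].mean()) for r in range(222,262,2)}, {r:int(g[r,266:272].mean()) for r in range(240,262,2)})
E
```

```text
w3.pkl [ 0.49064418 -0.06598579  0.091     ] off TCP ux,uy 0.0013601331672444797 -0.00024645670713906
w4.pkl [ 0.49069134 -0.06647177  0.091     ] off TCP ux,uy 0.000737933352017494 4.251709431841114e-05
col276 rows {222: 223, 224: 223, 226: 228, 228: 234, 230: 236, 232: 237, 234: 236, 236: 237, 238: 239, 240: 177, 242: 43, 244: 53, 246: 53, 248: 53, 250: 52, 252: 53, 254: 52, 256: 76, 258: 79, 260: 76} {240: 242, 242: 71, 244: 49, 246: 52, 248: 52, 250: 51, 252: 53, 254: 46, 256: 169, 258: 179, 260: 179}
```

The lateral aim is confirmed to about 1 mm, so I'll keep descending.

Call:
{"method": "play_rows", "body": {"steps": [[0.004,0,0.02,0,0,0,1],[0.004,0,0.02,0,0,0,1],[0.004,0,0.02,0,0,0,1],[0.004,0,0.02,0,0,0,1],[0,0,0.02,0,0,0,1],[0,0,0.02,0,0,0,1],[0,0,0.02,0,0,0,1],[0,0,0.02,0,0,0,1],[0,0,0,0,0,0,1],[0,0,0,0,0,0,1]]}}

```text
time_s: 9.72
tool_pos: [0.491, -0.0657, 0.0703]
ee_rot: [-0.523, 0.852, 0.016, 0.026]
contact_force: [-1.7, -0.8, 2.3]
finger_gap: 0.0002
```

```bash
cat >> chk.py <<'E'
g=cv2.cvtColor(c["img"],cv2.COLOR_RGB2GRAY)
for a in(266,273):print({r:int(g[r,a:a+6].mean()) for r in range(226,262,2)})
E
python3 chk.py
```

```text
9.8167 [ 0.491053   -0.06568134  0.07034073] [-0.94784595 -0.7405927   2.76353734] [-1.10098977e-01  2.04431311e-01  1.27334559e-04] diff 46.333333333333336 3.153043478260869 [[172 325]
 [172 326]
 [172 327]
 [172 328]
 [172 329]
 [173 325]]
{226: 232, 228: 237, 230: 236, 232: 237, 234: 236, 236: 236, 238: 238, 240: 239, 242: 242, 244: 243, 246: 188, 248: 43, 250: 51, 252: 51, 254: 46, 256: 167, 258: 179, 260: 178}
{226: 223, 228: 220, 230: 222, 232: 230, 234: 235, 236: 236, 238: 237, 240: 237, 242: 236, 244: 243, 246: 77, 248: 48, 250: 53, 252: 53, 254: 52, 256: 82, 258: 84, 260: 82}
```

Contact: 2.3–2.8 N at TCP z 0.0703, with the commanded z equal to the measured, so the plate is only just starting to move. I'll press part way, leaning with the plate.

Call:
{"method": "play_rows", "body": {"steps": [[0.008,0,0.02,0,-0.014,0,1],[0.008,0,0.02,0,-0.014,0,1],[0.008,0,0.02,0,-0.014,0,1],[0.008,0,0.02,0,-0.014,0,1],[0.008,0,0.02,0,-0.014,0,1],[0.008,0,0.02,0,-0.014,0,1],[0.008,0,0.02,0,-0.014,0,1],[0.008,0,0.02,0,-0.014,0,1],[0,0,0,0,0,0,1],[0,0,0,0,0,0,1]]}}

```text
time_s: 10.65
tool_pos: [0.4902, -0.0676, 0.0637]
ee_rot: [-0.522, 0.851, 0.03, 0.049]
contact_force: [0.7, 1.2, 3.4]
finger_gap: 0.0001
```

```bash
cp w5.pkl w5b.pkl; python3 chk.py; python3 - <<'E'
from workcell import arm
from h import *
import pickle
c=pickle.load(open("w5.pkl","rb"))[0];print(arm.get_obs()["contact_force"])
a=np.radians(-118);ux=np.array([np.cos(a),np.sin(a),0]);O=np.array([.533,.0135,.07])
for t in(0,.05,.08,.11,.17):print(t,proj(c,[O+.168*(ux*np.cos(t)-np.array([0,0,np.sin(t)]))]).round(1))
E
```

```text
10.75 [ 0.4902609  -0.06759423  0.06372363] [ 1.33954914 -0.1886732   4.30874112] [ 0.04068405 -0.16664452  0.01069837] diff 52.00000000000001 8.6 [[172 325]
 [172 326]
 [172 327]
 [172 328]
 [172 329]
 [172 330]]
{226: 221, 228: 221, 230: 228, 232: 233, 234: 236, 236: 236, 238: 237, 240: 236, 242: 237, 244: 241, 246: 155, 248: 45, 250: 52, 252: 52, 254: 45, 256: 168, 258: 179, 260: 178}
{226: 238, 228: 238, 230: 230, 232: 224, 234: 220, 236: 224, 238: 231, 240: 235, 242: 237, 244: 237, 246: 228, 248: 72, 250: 47, 252: 53, 254: 52, 256: 82, 258: 82, 260: 82}
[ 1.33954914 -0.1886732   4.30874112]
0 [[441.6 269.7]]
0.05 [[435.6 261.8]]
0.08 [[431.9 257.4]]
0.11 [[428.  253.2]]
0.17 [[420.1 245.4]]
```

Call:
{"method": "play_rows", "body": {"steps": [[0.008,0,0.02,0,-0.014,0,1],[0.008,0,0.02,0,-0.014,0,1],[0.008,0,0.02,0,-0.014,0,1],[0.008,0,0.02,0,-0.014,0,1],[0.008,0,0.02,0,-0.014,0,1],[0.008,0,0.02,0,-0.014,0,1],[0.008,0,0.02,0,-0.014,0,1],[0.008,0,0.01,0,-0.014,0,1],[0,0,0,0,0,0,1],[0,0,0,0,0,0,1]]}}

```text
time_s: 11.58
tool_pos: [0.4892, -0.0691, 0.0573]
ee_rot: [-0.521, 0.849, 0.045, 0.073]
contact_force: [1.0, 1.7, 5.3]
finger_gap: 0.0003
```

```bash
python3 chk.py|head -1; python3 - <<'E'
from h import *
import pickle
c,s=pickle.load(open("w5.pkl","rb"))
a=np.radians(-118);ux=np.array([np.cos(a),np.sin(a),0]);uy=np.array([-ux[1],ux[0],0]);O=np.array([.533,.0135,.07])
for t in(0,.1,.13,.16):print(t,proj(c,[O+.168*(ux*np.cos(t)-np.array([0,0,np.sin(t)]))]).round(1))
for t in (.17,.19):print("blade",proj(c,[O-.005*uy+.17*(ux*np.cos(t)-np.array([0,0,np.sin(t)]))]).round(1))
A=cv2.resize(c["img"][215:295,370:475],None,fx=5,fy=5,interpolation=cv2.INTER_CUBIC)
B=cv2.resize(s["img"][165:215,320:362],None,fx=6,fy=6,interpolation=cv2.INTER_CUBIC)
q=np.zeros((400,800,3),np.uint8);q[:,:525]=A;q[:300,530:782]=B
cv2.imwrite("pics/w6.png",q[:,:,::-1])
E
```

```text
11.6833 [ 0.4892464  -0.06906814  0.05730087] [0.76665533 0.52392695 6.00704841] [ 0.23339513 -0.19023102 -0.00906992] diff 57.333333333333336 14.353623188405795 [[172 325]
0 [[443.  279.8]]
0.1 [[432.  262.9]]
0.13 [[428.4 258.4]]
0.16 [[424.7 254.1]]
blade [[426. 262.]]
blade [[423.4 259.1]]
```

View pics/w6.png

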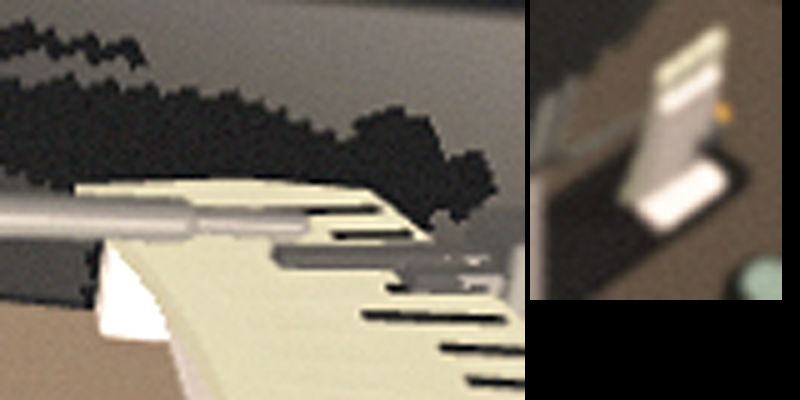

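The tip is at (431.6,260) and the blade end at (425,266) in the wrist frame. Parallax against the ticks puts the plate near 0.13 rad and the mark near 0.18. I'll press 4 mm more and hold.

Call:
{"method": "play_rows", "body": {"steps": [[0.0,0,0.02,0,-0.014,0,1],[0.0,0,0.02,0,-0.014,0,1],[0.0,0,0.02,0,-0.014,0,1],[0.0,0,0.02,0,-0.014,0,1],[0.0,0,0.02,0,-0.014,0,1],[0,0,0,0,0,0,1],[0,0,0,0,0,0,1],[0,0,0,0,0,0,1],[0,0,0,0,0,0,1],[0,0,0,0,0,0,1]]}}

```text
time_s: 12.52
tool_pos: [0.4895, -0.0686, 0.0534]
ee_rot: [-0.521, 0.848, 0.054, 0.088]
contact_force: [0.5, -0.6, 5.9]
finger_gap: 0.0002
```

```bash
cp w5.pkl w6.pkl; python3 chk.py|head -1; cat > v.py <<'E'
from h import *
import pickle
from scipy.optimize import least_squares
a=np.radians(-118);ux=np.array([np.cos(a),np.sin(a),0]);uy=np.array([-ux[1],ux[0],0]);O=np.array([.533,.0135,.07])
P=lambda r,y,t:O+y*uy+r*(ux*np.cos(t)-np.array([0,0,np.sin(t)]))
c1=pickle.load(open("w1.pkl","rb"));c6=pickle.load(open("w6.pkl","rb"))[0];c7=pickle.load(open("w5.pkl","rb"))[0]
D=np.radians
# image shift of each view from ticks (8deg line inner end, same tick in both), face y unknown
def f(p):
    r,y,t,s1x,s1y,s6x,s6y=p
    s1=np.array([s1x,s1y]);s6=np.array([s6x,s6y]);yf=-.0095
    e=[proj(c1,[P(r,y,t)])[0]+s1-(267,192.5),proj(c6,[P(r,y,t)])[0]+s6-(425,266)]
    # tick rows: c1 0deg,8deg near r=.189; c6 8deg,14deg
    for c,s,rr,tt,row in((c1,s1,.189,0,224.3),(c1,s1,.189,8,199.7),(c6,s6,.184,8,278.4),(c6,s6,.178,14,262.2)):
        e.append([(proj(c,[P(rr,yf,D(tt))])[0]+s)[1]-row])
    return np.r_[np.concatenate(e),np.array([s1x,s1y,s6x,s6y])*.2]
q=least_squares(f,[.17,-.006,.18,0,0,0,0],x_scale=[.01,.01,.1,1,1,1,1]);r,y,t,*s=q.x
print("blade r,y,t",q.x.round(4),"res",q.fun.round(2))
s6=np.array(s[2:])
g=least_squares(lambda p:proj(c6,[P(p[1],0,p[0])])[0]+s6-(431.6,260),[.13,.168],x_scale=[.1,.01]);print("pointer w6 t,r",g.x)
print("now: blade at",proj(c7,[P(r,y,t)])[0]+s6,"tip if t=",[(k,(proj(c7,[P(g.x[1],0,k)])[0]+s6).round(1)) for k in(.15,.17,t)])
h=cv2.cvtColor(c7["img"],cv2.COLOR_RGB2HSV)
x=np.arange(410,450);print("cols 410..449")
for rr in range(250,290):print(rr,"".join("#" if v<60 else("+" if sa<35 else ".") for v,sa in zip(h[rr,x,2],h[rr,x,1])))
E
python3 v.py
```

```text
12.6167 [ 0.48947426 -0.06857756  0.05341237] [-0.74713723  0.26031538  6.24008678] [0.02864446 0.00861113 0.03883076] diff 57.0 15.569855072463767 [[172 325]
blade r,y,t [ 0.1713 -0.0071  0.1876  0.9989  1.0109 -0.525   2.8215] res [-0.04 -0.02  0.02  0.01  0.32 -0.34 -0.01 -0.11  0.2   0.2  -0.11  0.56]
pointer w6 t,r [0.13949333 0.17037657]
now: blade at [429.89019412 271.72534318] tip if t= [(0.15, array([435. , 264.2])), (0.17, array([432.5, 261.1])), (np.float64(0.18762307629071914), array([430.2, 258.6]))]
cols 410..449
250 ########################################
251 ########################################
252 ########################################
253 ########################################
254 ########################################
255 ######...........#######################
256 +.+.+++++..+..+..+.........#############
257 +.+++++++++++++++.++.................###
258 ++..++++...++++++..++...................
259 ++.+...++++..++++++++...................
260 ..++..+++++...+...++....................
261 ...+++.+...+++++++..+...................
262 ...................+###
[... 532 characters left out ...]
.........++++++++++++++++
275 ........................................
276 ........................................
277 ........................................
278 ........................................
279 ........................................
280 ........................................
281 ........................................
282 ........................................
283 ........................................
284 ......................................##
285 ........................................
286 ........................................
287 ........................................
288 ........................................
289 ........................................
```

The pointer tip is at about (430.5,259) and the blade end at (430,272). For exact alignment the prediction was (430.2,258.6) and (429.9,271.7), so the pointer stands at the mark. Holding.

Call:
{"method": "play_rows", "body": {"steps": [[0,0,0,0,0,0,1],[0,0,0,0,0,0,1],[0,0,0,0,0,0,1],[0,0,0,0,0,0,1],[0,0,0,0,0,0,1],[0,0,0,0,0,0,1],[0,0,0,0,0,0,1],[0,0,0,0,0,0,1],[0,0,0,0,0,0,1],[0,0,0,0,0,0,1]]}}

```text
time_s: 13.45
tool_pos: [0.4895, -0.0686, 0.0534]
ee_rot: [-0.521, 0.848, 0.054, 0.088]
contact_force: [0.0, -0.8, 6.8]
finger_gap: 0.0002
```

Call:
{"method": "play_rows", "body": {"steps": [[0,0,0,0,0,0,1],[0,0,0,0,0,0,1],[0,0,0,0,0,0,1],[0,0,0,0,0,0,1],[0,0,0,0,0,0,1],[0,0,0,0,0,0,1],[0,0,0,0,0,0,1],[0,0,0,0,0,0,1],[0,0,0,0,0,0,1],[0,0,0,0,0,0,1]]}}

```text
time_s: 14.28
tool_pos: [0.4895, -0.0686, 0.0534]
ee_rot: [-0.521, 0.848, 0.054, 0.088]
contact_force: [0.1, -0.5, 7.0]
finger_gap: 0.0003
```

Call:
{"method": "play_rows", "body": {"steps": [[0,0,0,0,0,0,1],[0,0,0,0,0,0,1],[0,0,0,0,0,0,1],[0,0,0,0,0,0,1],[0,0,0,0,0,0,1],[0,0,0,0,0,0,1],[0,0,0,0,0,0,1],[0,0,0,0,0,0,1],[0,0,0,0,0,0,1],[0,0,0,0,0,0,1]]}}

```text
time_s: 15.12
tool_pos: [0.4895, -0.0686, 0.0534]
ee_rot: [-0.521, 0.848, 0.054, 0.088]
contact_force: [0.6, -1.4, 6.1]
finger_gap: 0.0005
```

```bash
python3 chk.py|head -1; python3 v.py|sed -n '3p;5,30p'
```

```text
15.2167 [ 0.48948964 -0.06857709  0.0534235 ] [-0.5584698  -0.51341785  7.85746115] [0.03084387 0.02371269 0.07277067] diff 56.66666666666667 15.663768115942029 [[172 325]
now: blade at [429.88934194 271.72442012] tip if t= [(0.15, array([435. , 264.2])), (0.17, array([432.5, 261.1])), (np.float64(0.18762307629071914), array([430.1, 258.6]))]
250 ########################################
251 ########################################
252 ########################################
253 ########################################
254 ########################################
255 ######...........#######################
256 +++.+++++..+..+...+........#############
257 +++++++.+++++++..++................+.###
258 ++.+++++.+.++++++++++...................
259 .+....+++++..+.+.+++....................
260 ++++..+++++...++++++....................
261 .....+....+.++++++......................
262 ..................+#####################
263 ........................................
264 ........................................
265 ........................................
266 ........................................
267 ................................########
268 ..................................+.+...
269 ........................................
270 ....................++++++++++++++++++++
271 ...................++++++.++++++.+++++++
272 ...................++++++++...++++++++++
273 .....................++++++++++.++++++++
274 ........................+++++.+++++.++++
275 ........................................
```

The pointer is steady at the mark. As a hedge against the slightly low force reading, I'll ease up 1.6 mm, still inside tolerance, and hold again before going home.

Call:
{"method": "play_rows", "body": {"steps": [[0,0,-0.02,0,0.014,0,1],[0,0,-0.02,0,0.014,0,1],[0,0,0,0,0,0,1],[0,0,0,0,0,0,1],[0,0,0,0,0,0,1],[0,0,0,0,0,0,1],[0,0,0,0,0,0,1],[0,0,0,0,0,0,1],[0,0,0,0,0,0,1],[0,0,0,0,0,0,1]]}}

```text
time_s: 16.05
tool_pos: [0.4894, -0.0688, 0.055]
ee_rot: [-0.521, 0.848, 0.051, 0.082]
contact_force: [0.4, 0.1, 5.6]
finger_gap: 0.0003
```

Call:
{"method": "play_rows", "body": {"steps": [[0,0,0,0,0,0,1],[0,0,0,0,0,0,1],[0,0,0,0,0,0,1],[0,0,0,0,0,0,1],[0,0,0,0,0,0,1],[0,0,0,0,0,0,1],[0,0,0,0,0,0,1],[0,0,0,0,0,0,1],[0,0,0,0,0,0,1],[0,0,0,0,0,0,1]]}}

```text
time_s: 16.88
tool_pos: [0.4894, -0.0688, 0.055]
ee_rot: [-0.521, 0.848, 0.051, 0.082]
contact_force: [-0.2, 0.6, 5.8]
finger_gap: -0.0003
```

Call:
{"method": "play_rows", "body": {"steps": [[0,0,0,0,0,0,1],[-0.004,0,-0.02,0,0.014,0,1],[-0.004,0,-0.02,0,0.014,0,1],[-0.004,0,-0.02,0,0.014,0,1],[-0.008,0,-0.02,0,0.014,0,1],[-0.008,0,-0.02,0,0.014,0,1],[-0.008,0,-0.02,0,0.014,0,1],[-0.008,0,-0.02,0,0.014,0,1],[-0.008,0,-0.02,0,0.014,0,1],[-0.008,0,-0.02,0,0.014,0,1]]}}

```text
time_s: 17.72
tool_pos: [0.4894, -0.0682, 0.0622]
ee_rot: [-0.522, 0.85, 0.034, 0.055]
contact_force: [-1.2, -5.4, 4.7]
finger_gap: -0.0003
```

Call:
{"method": "play_rows", "body": {"steps": [[-0.008,0,-0.02,0,0.014,0,1],[-0.008,0,-0.02,0,0.014,0,1],[-0.008,0,-0.02,0,0.014,0,1],[-0.008,0,-0.02,0,0.014,0,1],[-0.008,0,-0.02,0,0.014,0,1],[-0.008,0,-0.02,0,0.014,0,1],[-0.008,0,-0.02,0,0.014,0,1],[-0.008,0,-0.02,0,0.014,0,1],[-0.008,0,-0.02,0,0.014,0,1],[-0.008,0,-0.02,0,0.014,0,1]]}}

```text
time_s: 18.55
tool_pos: [0.4912, -0.0652, 0.0707]
ee_rot: [-0.523, 0.852, 0.016, 0.025]
contact_force: [0.3, -0.7, -0.3]
finger_gap: 0.0
```

Call:
{"method": "play_rows", "body": {"steps": [[0,0,-0.02,0,0,0,1],[0,0,-0.02,0,0,0,1],[0,0,-0.02,0,0,0,1],[0,0,-0.02,0,0,0,1],[0,0,-0.02,0,0,0,1],[0,0,-0.02,0,0,0,1],[0,0,-0.02,0,0,0,1],[0,0,-0.02,0,0,0,1],[0,0,-0.02,0,0,0,1],[0,0,-0.02,0,0,0,1]]}}

```text
time_s: 19.38
tool_pos: [0.4909, -0.0658, 0.0788]
ee_rot: [-0.523, 0.852, 0.016, 0.026]
contact_force: [0.2, -0.2, -0.6]
finger_gap: -0.0002
```

Call:
{"method": "play_rows", "body": {"steps": [[0,0,-0.2,0,0,0,1],[0,0,-0.2,0,0,0,1],[0,0,-0.3,0,0,0,1],[0,0,-0.3,0,0,0,1],[0,0,-0.3,0,0,0,1],[0,0,-0.3,0,0,0,1],[0,0,-0.3,0,0,0,1],[0,0,-0.3,0,0,0,1],[0,0,0,0,0,0,1],[0,0,0,0,0,0,1]]}}

```text
time_s: 20.22
tool_pos: [0.4891, -0.0707, 0.1675]
ee_rot: [-0.523, 0.852, 0.015, 0.026]
contact_force: [0.8, -0.3, 0.1]
finger_gap: -0.0
```

```bash
python3 - <<'E'
from workcell import arm
from h import *
import pickle
s=arm.get_image("side");d=pickle.load(open("d0.pkl","rb"))["side"]
g=lambda x:cv2.GaussianBlur(x["img"],(0,0),1).astype(float).mean(2)
A,B=g(s),g(d)
print("pointer/scale patch diff",abs(A-B)[172:200,325:362].max(),abs(A-B)[172:200,325:362].mean())
for n,(u,v) in dict(objective=(284,172),eyepiece=(360,217),tweez=(302,306),box=(368,146),wipes=(303,118),bottle=(152,360),hexkey=(240,188),stage=(316,188),scale=(343,185)).items():
    a=B[v-16:v+16,u-16:u+16];(dx,dy),r=cv2.phaseCorrelate(a,A[v-16:v+16,u-16:u+16]);print(n,round(dx,2),round(dy,2),round(r,2))
o=arm.get_obs();print(o["time_s"],o["tool_pos"],o["contact_force"])
E
```

```text
pointer/scale patch diff 16.333333333333343 8.682432432432432
objective 0.15 -0.1 0.93
eyepiece 0.02 0.03 1.01
tweez 0.1 0.53 0.52
box -0.01 -0.07 1.0
wipes -0.86 -0.03 0.37
bottle 0.01 0.06 1.0
hexkey 0.22 0.04 0.74
stage 0.38 -0.11 0.74
scale 0.11 -0.07 1.0
20.2667 [ 0.48859854 -0.07055693  0.16676253] [-0.07390655 -0.46598627 -0.08921126]
```

```bash
python3 -c "
from workcell import arm
print(arm.finish_job())"
```

```text
the job is handed in; nothing more can be done
None
```

I pressed the thumb pad down to the index mark, held it there, eased the plate home and handed the job in clear of everything at about 20 s.

- **Hold at the mark:** With shut fingertips I pressed to a tilt of about 0.185 rad; the mark measured about 0.188 rad. In the wrist view the pointer tip and the blade end were within about 1 px of the aligned position. I held there for about 2.6 s at about 6–8 N, then about 1.6 s more some 0.02 rad higher up, as a hedge.
- **Return:** The corner came up at about 0.1 rad/s. Contact force was back to zero at the height where contact began.
- **Last checks:** The side view shows the scale within 0.1 px of its start, with only a uniform brightness change around pointer and scale. The objective, eyepiece, wafer box, bottle and hex key moved no more than 0.25 px. The tweezers (0.5 px) and wipes (0.9 px) matched poorly, probably from shadow, since the arm never went near them.

**Disagreements:**
- **Fingertips:** They first touched the pad with the reported tool point about 20 mm below the pad's top, so I went down by force feedback.
- **Spring force:** The average reading, about 7 N, was roughly 1 N under what the given spring predicts for that tilt. The camera and the distance pressed agreed with each other, and I went by them.

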